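# Pack the rework instruments into the railed kit tray in order of use

## Robot

A 6-joint arm with a two-finger parallel gripper is mounted at the origin on the work surface. World frame = base frame: x ahead of the robot, y to its left, z up, the work surface at z = 0. Lengths are in mm, angles in degrees, forces in N, time in s.
With the tool pointing down it reaches from about 350 to 725 mm from the base axis. Payload 6 kg.
Tool frame: the origin (TCP) lies between the finger pads; the fingertips stand 17 mm ahead of it and the grasp point (between the pads) lies 2 mm behind it; z points along the fingers, y is the direction in which the jaws open and shut (so a half turn about z gives the same grasp; the last joint's range is limited). The gripper opens to 85 mm and grips with 20 to 120 N. Pads are 22 mm wide; open, the fingers measure 114 mm over their backs; the gripper's body (76 mm by 85 mm) begins 54 mm behind the grasp point. The pads swing forward as they close: fully open they stand 13 mm farther back than shut.
Start: joints at [90.911, 2.303, 4.859, 0, -92.561, -19.12], TCP at [187.46, 569.942, 248.261] pointing down, gripper open.
Joint ranges: [-146.85, 146.85], [-73.84, 115.35], [-62.03, 85.46], [-188.31, 113.3], [-161.28, -10.13], [-171.36, 171.36]. Speed limits (degrees/s): [147.25, 147.25, 172.46, 180, 180, 180].

## Interface

Orientations are given as [roll, pitch, yaw] about the fixed x, y, z axes, in that order (R = Rz(yaw) Ry(pitch) Rx(roll)).
In Python, from rig import robot gives the robot as it stands.
- The arm moves only by the tool arm_command, never from a script. Its argument "series" is a list of rows, each a list of 7 numbers: the shift along the tool's x, y, z in mm, then the turn, a rotation vector about the tool's x, y, z in degrees, then the opening, from 0 (shut) to 1 (fully open). A call has 1 to 12 rows; each row is the pose to reach, as a shift and turn from the pose measured when the call began, along the tool's axes at that moment; what a row does not reach only later rows make up. A row lasts 1/8 s, in which the tool goes at most 62.5 mm and 10.7 degrees, less where a joint would pass 70% of its speed; a pose out of reach is approached as far as the arm can. A call with a gripper value outside its range is refused whole. The fingers move at their own pace and stop on an object; "grip_force" is the grip in N (left out, the last holds). Time passes only in rows, so rows that repeat a pose let the fingers close. It gives the time, the measured TCP pose, the force and the opening at its end, in the units of the state.
- robot.get_state(): the state, without advancing time (a new reading comes with each control period).
- robot.capture(name): name is "scene" or "top" or "wrist"; returns a dict with "image" (384x512x3 uint8, blue, green, red), "depth" (384x512 float32, mm along the optical axis (not along the pixel's ray), 0 where there is no reading), "K" (3x3 intrinsics, pixels), "extrinsics" (4x4, takes a point from world to camera coordinates); the wrist camera has in their place "tool_from_camera" (4x4, takes a point from camera to tool coordinates, whose origin is the TCP and whose axes are the flange's). Camera axes: x right, y up, looking along -z (the intrinsics and any distortion apply to the point x, -y, -z); pixel columns grow to the right and rows downward; lengths in mm; the calibration is good to about 2 mm. A picture is of the moment at which its call begins: read the wrist's pose just before it.
- robot.sign_off(): hands the job in, once; it reports no verdict.
Trained networks look in the newest picture that a camera, given by its name, has taken for a name from the list of things; names that differ only in an ending like _2 or _b are one class to them, and where a whole thing is asked for, a point or a joint stands for the part that bears it (a point fixed in the world has none). Each returns a list of dicts, best first, with "confidence" (0 to 1); they miss things now and then, are a little off and sometimes report something else, mostly with a low value. They report only what shows in the picture. A call takes as long as a camera call. They do not tell look-alikes from the thing itself.
- robot.boxes_of(camera, thing): "extent" ([left, top, right, bottom] in pixels, round what is visible of it).
- robot.silhouettes(camera, thing): "region" (384x512 bool, what is visible of it) and "extent" ([left, top, right, bottom] in pixels, round what is visible of it).
- robot.landmark_of(camera, thing): "position" ([column, row] in pixels: a listed point, or the origin of a listed thing).
The state is a dict: "t": time; "joints": joint angles; "joint_vel": joint speeds; "tau": joint torques, N m; "tcp_pos": TCP position; "tool_rot": TCP orientation; "wrist_force": force on the tool from outside, world axes, zero at the start; "torque": the same for the moment, N m; "finger_gap": finger opening in mm.
Only numpy, scipy, OpenCV 4.12 (cv2) and the standard library are available. Lean on these libraries where they do the work, as an engineer would, in place of code of your own. Each camera call takes 0.05 s, during which the arm holds its last target.

## Task

Pack the three steel instruments into the railed kit tray in their order of use: forceps at the end stop, then the probe, then the spatula. Lay each one across the tray in its open loading bay with its tip pointing away from the robot, and slide it along under the retaining rails, so that in the end all three lie flat, side by side and square across the tray, as a closed-up row hard against the end stop. Leave the other things on the bench where they are.

Things in the scene. Friction and masses are not known exactly. Their poses are not given: they have to be found in the camera images.
- tray: Kit tray, fixed, black floor, grey walls, aluminium rails, 170 (x) by 241 (y) mm. Origin on the underside, at the middle. x points away from the robot, y to the robot's left (yaw within 0.25 rad), z up. Floor 3 thick; channel between the side walls 158 wide (x -79 to 79). From y = -120 to 0: open loading bay, side walls 15 high, no wall at the -y end. From y = 0 to 121: railed half, ending in a stop.
- tray_mouth (a point): Where the rails begin: centreline, tray y = 0, on the floor. From here to the stop the side walls carry inward rails, undersides 21 and tops 24 mm above the bench, each reaching in to 51 mm from the centreline: the middle 102 mm stays open from above. A 136 long instrument lying across the tray cannot be lowered past the rails; it is laid in the bay and slid in +y under them.
- tray_stop (a point): Middle of the inner face of the end stop, on the floor: tray y = +115. The stop is 21 mm high above the bench and rigid.
- tray_bay (a point): Floor of the loading bay on the centreline, tray y = -55, 3 mm above the bench: a good place to lay an instrument across the tray.
- forceps: Forceps: two blades 12 high, 18 mm wide over both, joined at the butt (x = -68), straight from x = -56 to 24, converging to the tip at x = 67. Grip anywhere on the straight part, e.g. at the origin. Steel, rigid, about 45 g, 136 long. Origin on the underside at mid-length; x along it to the tip, y across, z up. Starts flat on the bench, tip within 0.35 rad of straight away from the robot.
- probe: Probe: square handle 12 wide, 12 mm high from x = -68 to 22, then a thin needle (4 mm) to x = 68. Good grip at x = -10; balance about x = -20. Steel, rigid, about 45 g, 136 long. Origin on the underside at mid-length; x along it to the tip, y across, z up. Starts flat on the bench, tip within 0.35 rad of straight away from the robot.
- spatula: Spatula: flat handle 14 wide, 12 mm high from x = -68 to 18, then a neck and a broad thin blade, 24 wide, 3 thick, to x = 68. Good grip at x = -10. Steel, rigid, about 45 g, 136 long. Origin on the underside at mid-length; x along it to the tip, y across, z up. Starts flat on the bench, tip within 0.35 rad of straight away from the robot.
- forceps_tip (a point): The working tip of the forceps, 67 mm along its +x.
- probe_tip (a point): The working tip of the probe, 67 mm along its +x.
- spatula_tip (a point): The working tip of the spatula, 67 mm along its +x.
- flux_bottle: White closed bottle, 40 mm across, 100 high; bystander. Origin at the centre of its underside.
- jar: Amber jar with lid, 52 mm across, 50 high; bystander. Origin at the centre of its underside.
- tape_roll: Roll, 48 mm across, 18 high; bystander between the tray and the instruments. Origin at the centre of its underside.
- gauge_block: Dark steel block 35 x 22 x 18 mm; bystander. Origin at the centre of its underside.
- circuit_board: Green board 60 x 45 mm with parts up to 12 mm high; bystander. Origin at the centre of its underside.
- tip_cup: Small open aluminium cup, 52 mm across, 45 high; bystander. Origin at the centre of its underside.
Things that resemble listed ones, but are neither listed nor needed, are in the scene too. Leave any orange look-alike of the spatula alone.

How it is judged:
By the outcome, as a careful person would: the job done as asked, in the order asked, and still so for the second after the job is handed in, with the robot touching nothing.
It also fails if it takes over 72 s, if anything falls off the work surface, if the arm or the gripper's body presses on something with over 40 N, if the wrist force passes 120 N, or if a joint passes its speed limit or range.

## Working session

There is one attempt and no reset: what is moved stays moved. The work goes in short steps, Python scripts to look and compute and a tool call to move; the robot and the scene stay as the last step left them, time stands still between calls to the robot, and variables do not carry over. Pictures are saved under pics/ and viewed, and the job is handed in when it is done.

Besides the shell and the picture viewer there is one more tool, called after "Emit:" in YAML: its name, and indented under it one key for each argument. arm_command: Moves the arm, as the interface text tells. Its arguments: {"type":"object","properties":{"series":{"type":"array","items":{"type":"array","items":{"type":"number"}}},"grip_force":{"type":"number"}},"required":["series"]}

```bash
ls; mkdir -p pics
python3 - <<'E'
from rig import robot
import cv2,json
s=robot.get_state();print(s)
for n in("scene","top"):
    c=robot.capture(n);cv2.imwrite(f"pics/{n}0.png",cv2.resize(c["image"],(800,600)));print(n,c["K"],c["extrinsics"],[k for k in c])
    for t in["tray","tray_mouth","tray_stop","tray_bay","forceps","probe","spatula","forceps_tip","probe_tip","spatula_tip"]:
        print(t,[(round(d["confidence"],2),[round(float(v)) for v in d["position"]]) for d in robot.landmark_of(n,t)])
E
```

```text
pics
{'t': 0.0, 'joints': array([ 9.09088518e+01,  2.33780353e+00,  4.80096774e+00, -2.80470906e-02,
       -9.25634500e+01, -1.91209923e+01]), 'joint_vel': array([-0.01707125, -0.02757819, -0.01105224,  0.08070352, -0.008417  ,
       -0.06359779]), 'tau': array([-2.69669617e-04, -3.68200171e+01,  3.47417164e+01,  6.93249911e+00,
       -5.46336421e-03, -1.10090284e-05]), 'tcp_pos': array([187.32623258, 569.67275489, 247.26917116]), 'tool_rot': array([ 1.79896069e+02, -6.37467164e-03, -1.82109048e+01]), 'wrist_force': array([-0.3458009 , -0.11976216,  0.298948  ]), 'torque': array([ 0.02984275, -0.01606432, -0.03488784]), 'finger_gap': 85.5333968139071}
scene [[410.69164946   0.         261.22192332]
 [  0.         410.69164946 185.01139939]
 [  0.           0.           1.        ]] [[-3.19931159e-01  9.47420270e-01  6.23577715e-03  1.49828726e+02]
 [-8.11504634e-01 -2.77419274e-01  5.14294444e-01  4.08432602e+02]
 [ 4.88982906e-01  1.59478456e-01  8.57591010e-01 -1.40332952e+03]
 [ 0.00000000e+00  0.00000000e+00  0.00000000e+00  1.00000000e+00]] ['image', 'depth', 'K', 'extrinsics
[... 560 characters left out ...]
 [ 9.98817564e-01  3.75334679e-03  4.84704744e-02 -5.12819182e+02]
 [-4.84627663e-02 -2.11813572e-03  9.98822744e-01 -1.44535309e+03]
 [ 0.00000000e+00  0.00000000e+00  0.00000000e+00  1.00000000e+00]] ['image', 'depth', 'K', 'extrinsics']
tray [(0.91, [200, 176])]
tray_mouth [(0.97, [199, 173]), (0.54, [294, 168]), (0.22, [361, 183])]
tray_stop [(0.74, [197, 172]), (0.68, [360, 184]), (0.66, [166, 180]), (0.35, [267, 218])]
tray_bay [(0.76, [213, 174])]
forceps [(0.54, [330, 185])]
probe [(0.39, [295, 185])]
spatula [(0.68, [367, 201]), (0.67, [382, 145])]
forceps_tip [(0.64, [336, 163])]
probe_tip [(0.51, [294, 166])]
spatula_tip [(0.78, [368, 136]), (0.67, [360, 185]), (0.55, [142, 200])]
```

View pics/scene0.png

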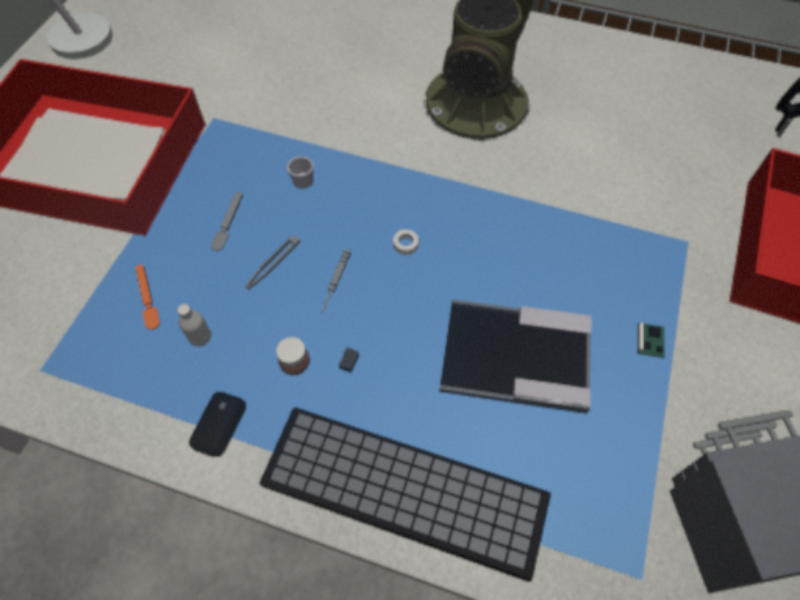

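View pics/top0.png

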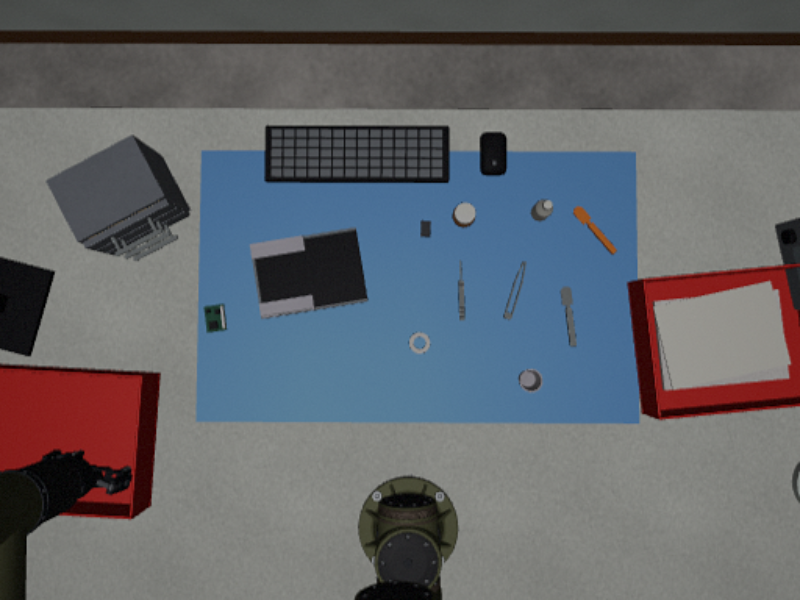

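The top view shows, in 800-px coordinates, the tray at (308,273) and the probe at (461,290). The forceps are at (515,290) and the grey spatula at (568,315). The orange look-alike at (595,230) is to be left alone. Next I compute coarse world poses.

```bash
cat > h.py <<'E'
import numpy as np,cv2
from rig import robot
from scipy.spatial.transform import Rotation as Rn
def Rt(rpy): return Rn.from_euler('xyz',rpy,degrees=True).as_matrix()
def cam(name,retstate=False):
    s=robot.get_state(); c=robot.capture(name)
    if name=="wrist":
        T=np.eye(4);T[:3,:3]=Rt(s["tool_rot"]);T[:3,3]=s["tcp_pos"]
        c["w"]=T@c["tool_from_camera"]
    else: c["w"]=np.linalg.inv(c["extrinsics"])
    return c
def p2w(c,px,z):
    px=np.atleast_2d(np.asarray(px,float));K=c["K"]
    d=np.stack([(px[:,0]-K[0,2])/K[0,0],-(px[:,1]-K[1,2])/K[1,1],-np.ones(len(px))],1)
    D=d@c["w"][:3,:3].T;o=c["w"][:3,3]
    return o+D*((z-o[2])/D[:,2])[:,None]
def w2p(c,P):
    P=np.atleast_2d(np.asarray(P,float));M=np.linalg.inv(c["w"]);q=P@M[:3,:3].T+M[:3,3];K=c["K"]
    return np.stack([K[0,0]*q[:,0]/-q[:,2]+K[0,2],K[1,1]*(-q[:,1])/-q[:,2]+K[1,2]],1)
def cloud(c):
    h,w=c["depth"].shape;v,u=np.mgrid[:h,:w];K=c["K"];d=c["depth"]
    q=np.stack([(u-K[0,2])/K[0,0]*d,-(v-K[1,2])/K[1,1]*d,-d],-1)
    return q@c["w"][:3,:3].T+c["w"][:3,3]
def delta(pos,yaw,s=None):
    "tool-frame shift & turn to reach pos, tool down, yaw"
    s=s or robot.get_state();R=Rt(s["tool_rot"]);Rd=Rt([180,0,yaw])
    return np.round(R.T@(np.array(pos)-s["tcp_pos"]),1),np.round(Rn.from_matrix(R.T@Rd).as_rotvec(degrees=True),1)
E
python3 - <<'E'
from h import *
c=cam("top")
for n,uv in dict(forceps=(515,290),probe=(461,290),spat=(568,315),tray=(308,273),trayBR=(366,299),trayTR=(356,230),trayBL=(262,317),trayTL=(251,240)).items():
    print(n,p2w(c,[uv[0]*.64,uv[1]*.64],8).round())
print(robot.capture("wrist")["tool_from_camera"].round(3),robot.capture("wrist")["K"])
print(delta([490,-125,330],0))
E
```

```text
forceps [[ 529. -241.    8.]]
probe [[ 528. -119.    8.]]
spat [[ 473. -361.    8.]]
tray [[566. 228.   8.]]
trayBR [[507.  96.   8.]]
trayTR [[664. 120.   8.]]
trayBL [[465. 331.   8.]]
trayTL [[641. 359.   8.]]
[[-1.00000e-03  9.59000e-01  2.83000e-01  7.19350e+01]
 [ 1.00000e+00  1.00000e-03  1.00000e-03 -4.58000e-01]
 [ 1.00000e-03  2.83000e-01 -9.59000e-01 -1.26328e+02]
 [ 0.00000e+00  0.00000e+00  0.00000e+00  1.00000e+00]] [[295.12720691   0.         253.95314158]
 [  0.         295.12720691 195.31966167]
 [  0.           0.           1.        ]]
(array([504.5, 565.6, -81.7]), array([  0. ,  -0. , -18.2]))
```

Run:
```python
from h import *
print(delta([590,222,270],8))
```

```text
(array([491.1, 204.7, -21.7]), array([  0. ,  -0. , -26.2]))
```

Emit:
arm_command:
  series:
    - [60, 25, -3, 0, 0, -5, 1]
    - [120, 50, -6, 0, 0, -10, 1]
    - [175, 73, -8, 0, 0, -14, 1]
    - [230, 96, -10, 0, 0, -18, 1]
    - [285, 119, -13, 0, 0, -22, 1]
    - [340, 142, -16, 0, 0, -26, 1]
    - [395, 165, -19, 0, 0, -26, 1]
    - [450, 188, -22, 0, 0, -26, 1]
    - [491, 205, -22, 0, 0, -26, 1]
    - [491, 205, -22, 0, 0, -26, 1]
    - [491, 205, -22, 0, 0, -26, 1]

```text
t: 2.62
tcp_pos: [589.7, 221.8, 270.1]
tool_rot: [180.0, 0.0, 7.8]
wrist_force: [-0.0, -1.3, -0.3]
finger_gap: 85.6
```

Run:
```python
from h import *
c=cam("wrist");cv2.imwrite("pics/w1.png",cv2.resize(c["image"],(800,600)))
np.savez("w1.npz",**{k:v for k,v in c.items()})
P=cloud(c)
print(robot.get_state()["tcp_pos"],robot.get_state()["joints"])
for n in["tray","tray_mouth","tray_stop","tray_bay"]:
    for d in robot.landmark_of("wrist",n): print(n,round(d["confidence"],2),np.round(d["position"]),p2w(c,d["position"],3).round(1))
```

```text
[589.44592606 222.26145882 270.34107544] [ 3.88334772e+01  7.08773890e+00  1.22285681e+01 -3.13633136e-03
 -9.51396967e+01  5.89893048e+01]
tray 0.6 [249. 180.] [[567.6 226.5   3. ]]
tray_stop 0.83 [167. 182.] [[549.1 337.5   3. ]]
tray_stop 0.42 [497. 196.] [[ 591.1 -118.     3. ]]
tray_bay 0.61 [290. 179.] [[576.1 171.5   3. ]]
```

View pics/w1.png

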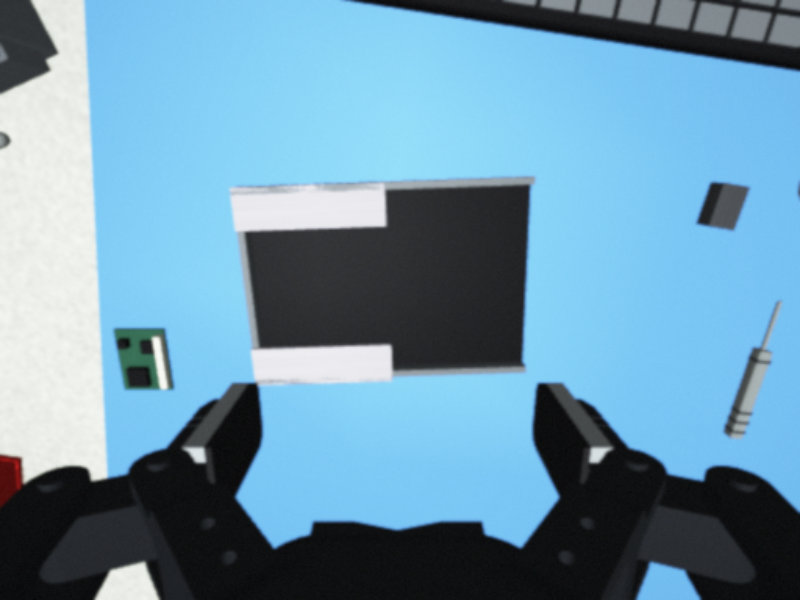

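The wrist view shows the tray with its rails toward the left (+y), the stop at about x=250, and the open bay on the right, ending near x=525. I enlarge the corners next.

Run:
```python
from h import *
c=np.load("w1.npz");im=c["image"]
cr=im[105:255,140:350];cr=cv2.resize(cr,None,fx=3.8,fy=3.8,interpolation=cv2.INTER_CUBIC)
cr=cv2.convertScaleAbs(cr,alpha=1.0)
for k in range(140,350,10):cv2.putText(cr,str(k),(int((k-140)*3.8),8),0,.3,(0,0,255));cv2.line(cr,(int((k-140+.5)*3.8),10),(int((k-140+.5)*3.8),14),(0,0,255))
for k in range(110,255,10):cv2.putText(cr,str(k),(0,int((k-105)*3.8)+4),0,.3,(0,0,255))
cv2.imwrite("pics/w1c.png",cr);print(cr.shape)
```

```text
(570, 798, 3)
```

View pics/w1c.png

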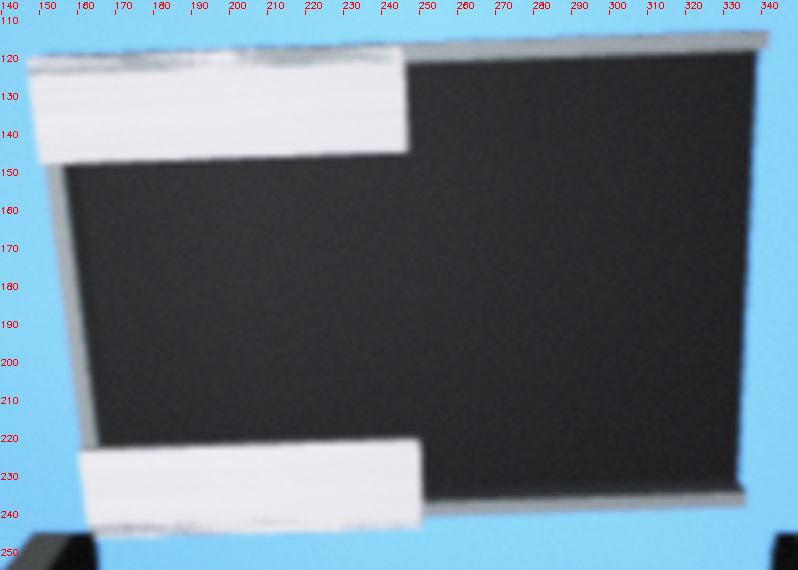

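```bash
cat > tray.py <<'E'
from h import *
from scipy.optimize import least_squares
c=dict(np.load("w1.npz"))
pk=[((51,0,24),(408,152)),((-51,0,24),(419,440)),((51,121,24),(39,163)),((-51,121,24),(79,452)),((85,-120,15),(768,31)),((-85,-120,15),(745,504))]
T=np.array([p[0] for p in pk],float);U=np.array([p[1] for p in pk])/3.8+[140,105]-.5
def w(p):
    a=p[2];R=np.array([[np.cos(a),-np.sin(a),0],[np.sin(a),np.cos(a),0],[0,0,1]]);return T@R.T+[p[0],p[1],0]
r=least_squares(lambda p:(w2p(c,w(p))-U).ravel(),[566,228,.13])
print(r.x[:2],np.degrees(r.x[2]));print((w2p(c,w(r.x))-U).round(2))
r2=least_squares(lambda p:(w2p(c,w(p[:3])+[0,0,p[3]])-U).ravel(),[566,228,.13,0]);print(r2.x,np.degrees(r2.x[2]))
P=cloud(c);print("depth z: rail",np.median(P[130:140,180:230,2]),"floor",np.median(P[170:200,200:300,2]),"mat",np.median(P[90:105,200:300,2]))
E
python3 tray.py
```

```text
[567.02027863 227.33141227] 9.742195607015573
[[-0.54 -0.33]
 [-0.19  0.06]
 [ 0.33  0.21]
 [-0.03 -0.16]
 [ 0.13 -0.32]
 [ 0.33  0.68]]
[ 5.66909124e+02  2.27331108e+02  1.70048189e-01 -5.52603137e-01] 9.743043540155007
depth z: rail 24.884446877487676 floor 3.809514931364049 mat 1.6220403357308442
```

Run:
```python
from h import *
print(delta([545,-240,250],0))
```

```text
(array([-107.3,  452.2,   20.5]), array([-0. , -0. ,  7.9]))
```

Emit:
arm_command:
  series:
    - [-14, 58, 3, 0, 0, 2, 1]
    - [-28, 116, 6, 0, 0, 4, 1]
    - [-42, 174, 9, 0, 0, 6, 1]
    - [-56, 232, 12, 0, 0, 8, 1]
    - [-70, 290, 15, 0, 0, 8, 1]
    - [-84, 348, 18, 0, 0, 8, 1]
    - [-98, 406, 20, 0, 0, 8, 1]
    - [-107, 452, 20, 0, 0, 8, 1]
    - [-107, 452, 20, 0, 0, 8, 1]
    - [-107, 452, 20, 0, 0, 8, 1]

```text
t: 4.12
tcp_pos: [545.3, -239.3, 250.6]
tool_rot: [-180.0, -0.0, -0.1]
wrist_force: [0.0, -0.1, 0.5]
finger_gap: 85.5
```

Run:
```python
from h import *
c=cam("wrist");cv2.imwrite("pics/w2.png",cv2.resize(c["image"],(800,600)))
np.savez("w2.npz",**{k:v for k,v in c.items()})
for n in["forceps","probe","spatula","forceps_tip","probe_tip","spatula_tip"]:
    for d in robot.landmark_of("wrist",n): print(n,round(d["confidence"],2),np.round(d["position"]),p2w(c,d["position"],6).round(1))
```

```text
forceps 0.97 [257. 179.] [[ 530.1 -241.9    6. ]]
forceps 0.71 [269. 127.] [[ 595.8 -256.8    6. ]]
probe 0.59 [162. 180.] [[ 529.4 -119.5    6. ]]
probe 0.31 [152. 127.] [[ 595.7 -112.9    6. ]]
spatula 0.94 [344. 218.] [[ 477.  -359.1    6. ]]
spatula 0.85 [412.  61.] [[ 669.4 -420.9    6. ]]
forceps_tip 0.6 [270. 128.] [[ 594.7 -258.     6. ]]
probe_tip 0.68 [151. 130.] [[ 592.5 -111.2    6. ]]
spatula_tip 0.81 [343. 173.] [[ 537.3 -351.9    6. ]]
spatula_tip 0.69 [380.  17.] [[ 714.7 -378.5    6. ]]
```

View pics/w2.png

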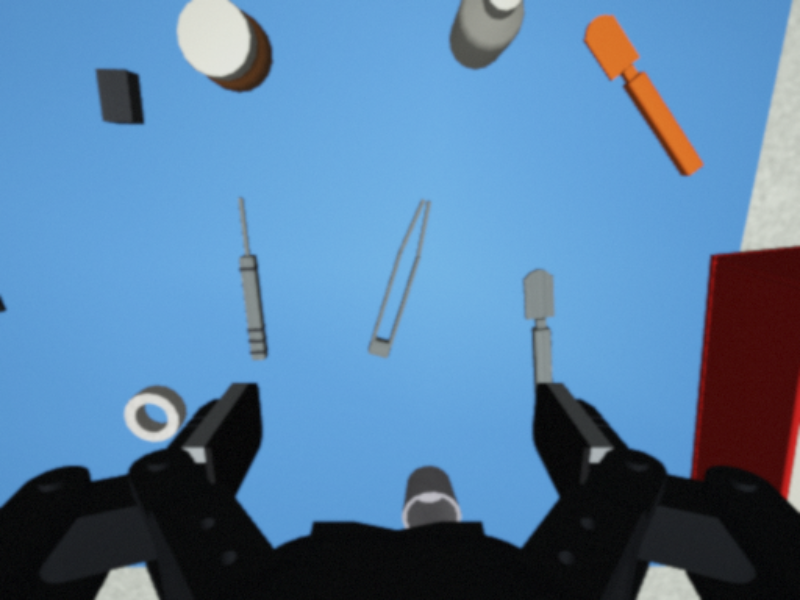

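The view shows the forceps from butt (380,350) to tip (425,203), the probe from (259,355) to (241,198), and the grey spatula from (540,270), partly hidden by a finger. The orange look-alike at (640,95) and the red bin are not targets. The forceps are the only two-bladed tool. Here is the close crop, plus a fit for forceps and probe.

```bash
cat > seg.py <<'E'
from h import *
def fit(c,box,zs=12,dbg=None):
    u0,v0,u1,v1=box;im=c["image"][v0:v1,u0:u1]
    im=cv2.resize(im,None,fx=4,fy=4,interpolation=cv2.INTER_CUBIC)
    m=((im[:,:,0].astype(int)-im[:,:,2])<55).astype(np.uint8)
    n,l,st,_=cv2.connectedComponentsWithStats(m);k=1+np.argmax(st[1:,4]);m=(l==k)
    if dbg: 
        o=im.copy();o[cv2.morphologyEx(m.astype(np.uint8),cv2.MORPH_GRADIENT,np.ones((3,3)))>0]=(0,0,255);cv2.imwrite(dbg,np.hstack([im,o]))
    v,u=np.nonzero(m);P=p2w(c,np.stack([(u+.5)/4-.5+u0,(v+.5)/4-.5+v0],1),zs)[:,:2]
    r=cv2.minAreaRect((P*1).astype(np.float32))
    return P,r
E
python3 - <<'E'
from seg import *
c=dict(np.load("w2.npz"))
for n,b in dict(forceps=(228,122,282,234),probe=(146,120,178,236)).items():
    P,r=fit(c,b,12,f"pics/seg_{n}.png");print(n,r)
    m=P.mean(0);w,V=np.linalg.eigh(np.cov((P-m).T));a=V[:,1]*np.sign(V[0,1]);print(m,np.degrees(np.arctan2(a[1],a[0])),np.ptp((P-m)@a),((P-m)@a).min(),((P-m)@a).max())
E
```

```text
forceps ((530.3651733398438, -240.91241455078125), (17.98395347595215, 134.40899658203125), 72.67587280273438)
[ 522.50503205 -238.5403648 ] -17.177310748717204 134.41953651224915 -58.99875989622293 75.42077661602622
probe ((529.8905029296875, -118.77763366699219), (134.5592498779297, 14.16783332824707), 1.4884824752807617)
[ 517.49811495 -119.18455477] 1.359576100188065 134.5547511141661 -54.87733114897203 79.67741996519405
```

View pics/seg_forceps.png

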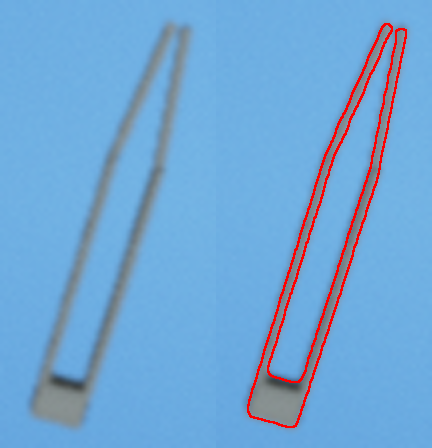

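View pics/seg_probe.png

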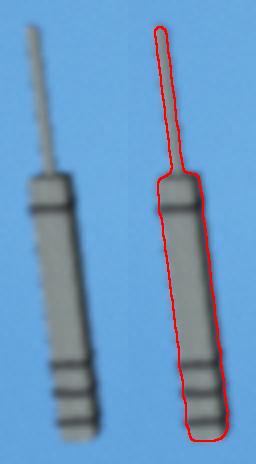

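Run:
```python
from seg import *
c=dict(np.load("w2.npz"))
for px in[(241*.64,198*.64),(259*.64,355*.64)]: print(p2w(c,px,12))
print(delta([529,-240.5,19],-17.2))
```

```text
[[ 596.73030046 -118.06043679   12.        ]]
[[ 466.16313463 -120.58838482   12.        ]]
(array([-16.6,   1.5, 231.7]), array([-0. , -0. , 17.1]))
```

Emit:
arm_command:
  series:
    - [-8, 1, 55, 0, 0, 8, 1]
    - [-16, 1, 110, 0, 0, 17, 1]
    - [-17, 1, 165, 0, 0, 17, 1]
    - [-17, 1, 205, 0, 0, 17, 1]
    - [-17, 1, 224, 0, 0, 17, 1]
    - [-17, 1, 232, 0, 0, 17, 1]
    - [-17, 1, 232, 0, 0, 17, 0]
    - [-17, 1, 232, 0, 0, 17, 0]
    - [-17, 1, 232, 0, 0, 17, 0]
    - [-17, 1, 232, 0, 0, 17, 0]
    - [-17, 1, 232, 0, 0, 17, 0]
    - [-17, 1, 232, 0, 0, 17, 0]
  grip_force: 50

```text
t: 5.98
tcp_pos: [529.2, -240.2, 19.7]
tool_rot: [-180.0, -0.1, -17.0]
wrist_force: [-0.9, 0.8, 5.8]
finger_gap: 16.7
```

```bash
cat >> h.py <<'E'
TX,TY,TA=567.0,227.3,9.74
def tw(x,y,z=0):
    a=np.radians(TA);return np.array([TX+x*np.cos(a)-y*np.sin(a),TY+x*np.sin(a)+y*np.cos(a),z])
def wt(p):
    a=np.radians(TA);dx,dy=p[0]-TX,p[1]-TY;return np.array([dx*np.cos(a)+dy*np.sin(a),-dx*np.sin(a)+dy*np.cos(a)])
E
python3 - <<'E'
from h import *
print(tw(3,-55,130),delta(tw(3,-55,130),TA-0.2),delta(tw(3,-55,24),TA-.2))
E
```

```text
[579.26151871 173.60032441 130.        ] (array([ -73.1, -410.3, -110.3]), array([  0. ,  -0.1, -26.6])) (array([ -73.4, -410.3,   -4.3]), array([  0. ,  -0.1, -26.6]))
```

Emit:
arm_command:
  series:
    - [0, 0, -50, 0, 0, 0, 0]
    - [-6, -36, -100, 0, 0, -4, 0]
    - [-16, -90, -110, 0, 0, -9, 0]
    - [-26, -145, -110, 0, 0, -14, 0]
    - [-36, -200, -110, 0, 0, -19, 0]
    - [-46, -255, -110, 0, 0, -24, 0]
    - [-56, -310, -110, 0, 0, -26.6, 0]
    - [-66, -365, -110, 0, 0, -26.6, 0]
    - [-73, -410, -110, 0, 0, -26.6, 0]
    - [-73, -410, -70, 0, 0, -26.6, 0]
    - [-73, -410, -40, 0, 0, -26.6, 0]
    - [-73, -410, -40, 0, 0, -26.6, 0]

```text
t: 7.48
tcp_pos: [577.4, 172.4, 56.0]
tool_rot: [179.9, 0.2, 9.5]
wrist_force: [0.9, -0.5, 0.1]
finger_gap: 16.7
```

Run:
```python
from h import *
c=cam("wrist");cv2.imwrite("pics/w3.png",cv2.resize(c["image"],(800,600)))
print(robot.get_state()["finger_gap"],delta(tw(3,-55,23.5),TA-.2))
```

```text
16.134075129897553 (array([ 0.5, -0.8, 35.2]), array([0.1, 0. , 0. ]))
```

View pics/w3.png

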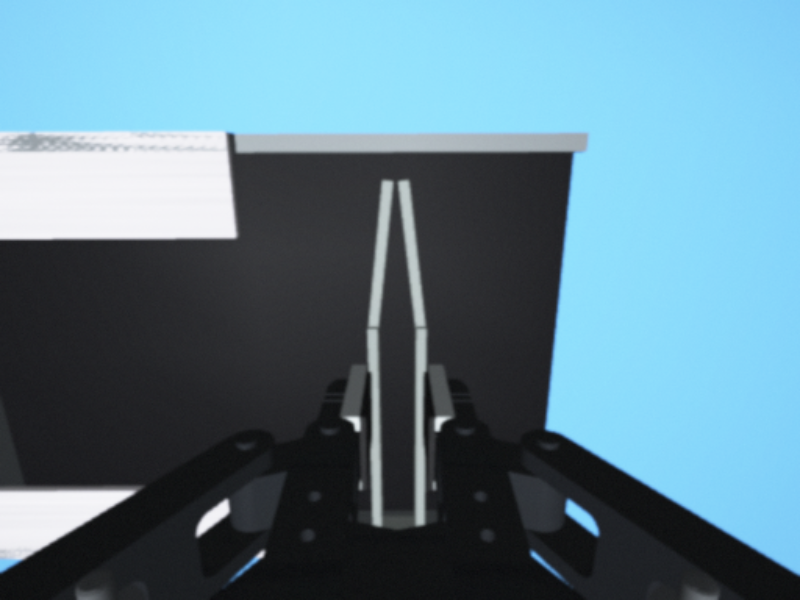

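The forceps hang square in the bay with the tip pointing away. I lower and release them.

Emit:
arm_command:
  series:
    - [0.5, -1, 18, 0, 0, 0, 0]
    - [0.5, -1, 30, 0, 0, 0, 0]
    - [0.5, -1, 35, 0, 0, 0, 0]
    - [0.5, -1, 35, 0, 0, 0, 0]
    - [0.5, -1, 35, 0, 0, 0, 0.47]
    - [0.5, -1, 35, 0, 0, 0, 0.47]
    - [0.5, -1, 35, 0, 0, 0, 0.47]
    - [0.5, -1, 10, 0, 0, 0, 0.47]
    - [0.5, -1, -25, 0, 0, 0, 0.47]
    - [0.5, -1, -25, 0, 0, 0, 0.47]

```text
t: 8.78
tcp_pos: [581.0, 174.6, 87.7]
tool_rot: [180.0, -0.3, 9.6]
wrist_force: [0.8, -0.4, 0.1]
finger_gap: 40.0
```

Run:
```python
from h import *
c=cam("wrist");cv2.imwrite("pics/w4.png",cv2.resize(c["image"],(800,600)))
s=robot.get_state()
print(s["tcp_pos"],s["finger_gap"],s["wrist_force"],delta(tw(-13,-88,80),TA-90),delta(tw(-13,-88,22),TA-90))
```

```text
[579.93871093 174.35215912  85.41645091] 40.24471735152598 [ 0.18068365 -0.45118273 -0.82971598] (array([-16.7,  33.7,   5.4]), array([-0.1, -0.2, 89.8])) (array([-16.9,  33.6,  63.4]), array([-0.1, -0.2, 89.8]))
```

View pics/w4.png

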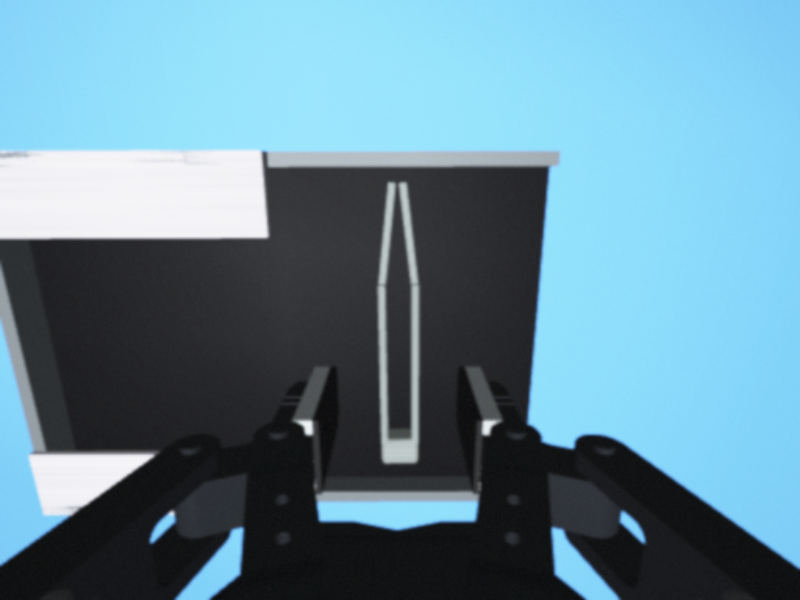

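Emit:
arm_command:
  series:
    - [-4, 8, 0, 0, 0, 10, 0.47]
    - [-8, 16, 0, 0, 0, 20, 0.47]
    - [-12, 24, 0, 0, 0, 30, 0.47]
    - [-17, 34, 0, 0, 0, 40, 0.47]
    - [-17, 34, 0, 0, 0, 50, 0.47]
    - [-17, 34, 0, 0, 0, 60, 0.47]
    - [-17, 34, 0, 0, 0, 70, 0.47]
    - [-17, 34, 5, 0, 0, 80, 0.47]
    - [-17, 34, 20, 0, 0, 89.8, 0.47]
    - [-17, 34, 45, 0, 0, 89.8, 0.47]
    - [-17, 34, 63, 0, 0, 89.8, 0.47]
    - [-17, 34, 63, 0, 0, 89.8, 0.47]

```text
t: 10.32
tcp_pos: [568.4, 137.6, 20.9]
tool_rot: [-180.0, -0.1, -80.2]
wrist_force: [0.3, -0.9, 0.2]
finger_gap: 40.1
```

Run:
```python
from h import *
c=cam("wrist");cv2.imwrite("pics/w5.png",cv2.resize(c["image"],(800,600)))
s=robot.get_state()
print(s["tcp_pos"],s["tool_rot"],s["finger_gap"],s["wrist_force"],wt(s["tcp_pos"]),delta(tw(-13,92,22),TA-90))
```

```text
[568.65927527 137.7776753   21.62999838] [-1.79925594e+02 -7.68357447e-02 -8.02246112e+01] 40.08948694951367 [ 1.32138283 -0.05882685 -0.20505494] [-13.50980431 -88.51262623] (array([-180.5,   -0.6,   -0.6]), array([-0.1, -0.1,  0. ]))
```

View pics/w5.png

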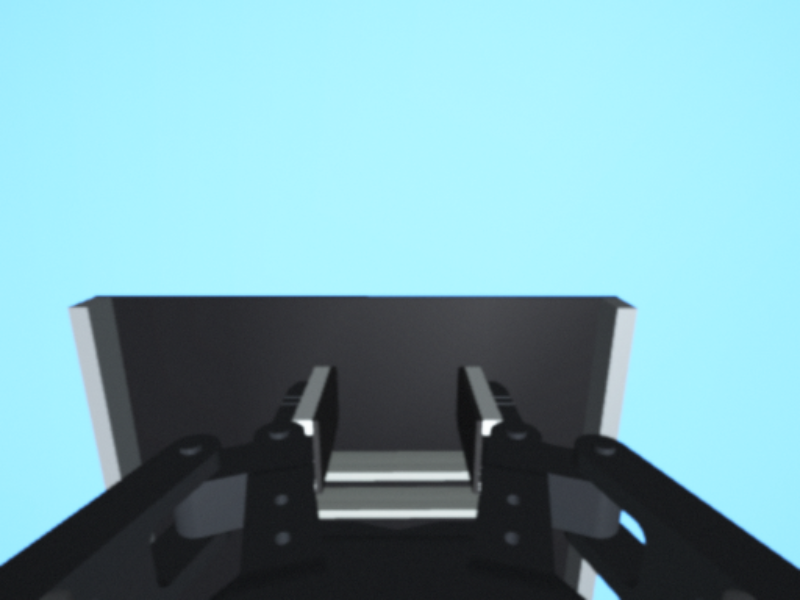

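Emit:
arm_command:
  series:
    - [-10, 0, 0, 0, 0, 0, 0.47]
    - [-18, 0, 0, 0, 0, 0, 0.47]
    - [-28, 0, 0, 0, 0, 0, 0.47]
    - [-42, 0, 0, 0, 0, 0, 0.47]
    - [-58, 0, 0, 0, 0, 0, 0.47]
    - [-74, 0, 0, 0, 0, 0, 0.47]
    - [-90, 0, 0, 0, 0, 0, 0.47]
    - [-106, 0, 0, 0, 0, 0, 0.47]
    - [-122, 0, 0, 0, 0, 0, 0.47]
    - [-138, 0, 0, 0, 0, 0, 0.47]
    - [-152, 0, 0, 0, 0, 0, 0.47]
    - [-162, 0, 0, 0, 0, 0, 0.47]

```text
t: 11.88
tcp_pos: [541.0, 298.3, 21.4]
tool_rot: [-179.9, -0.1, -80.2]
wrist_force: [0.3, -0.5, 0.0]
finger_gap: 40.1
```

Emit:
arm_command:
  series:
    - [-4, 0, 0, 0, 0, 0, 0.47]
    - [-7, 0, 0, 0, 0, 0, 0.47]
    - [-9, 0, 0, 0, 0, 0, 0.47]

```text
t: 12.25
tcp_pos: [539.5, 307.1, 21.3]
tool_rot: [-179.9, -0.1, -80.2]
wrist_force: [-0.9, 0.7, -0.0]
finger_gap: 40.4
```

Run:
```python
from h import *
c=cam("top");cv2.imwrite("pics/t6.png",cv2.resize(c["image"][110:240,130:270],None,fx=4.5,fy=4.5))
c=cam("scene");cv2.imwrite("pics/s6.png",cv2.resize(c["image"][160:290,250:410],None,fx=4.5,fy=4.5))
c=cam("wrist");cv2.imwrite("pics/w6.png",cv2.resize(c["image"],(800,600)))
s=robot.get_state()
print(s["tcp_pos"],s["tool_rot"],s["wrist_force"],wt(s["tcp_pos"]))
```

```text
[539.49174961 307.0714243   21.3791029 ] [-1.79925790e+02 -7.64899640e-02 -8.02178842e+01] [-0.02907372  0.39780135 -0.00623124] [-13.61620622  83.27534391]
```

View pics/w6.png

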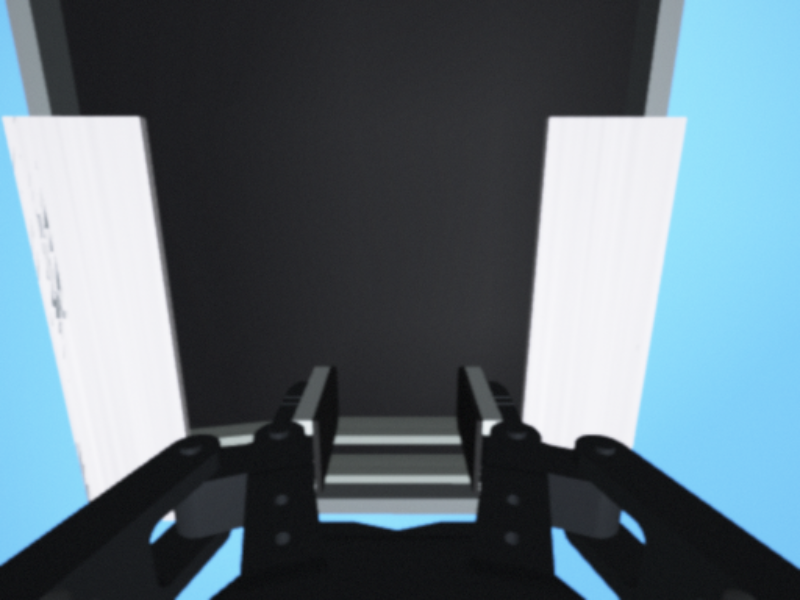

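View pics/s6.png

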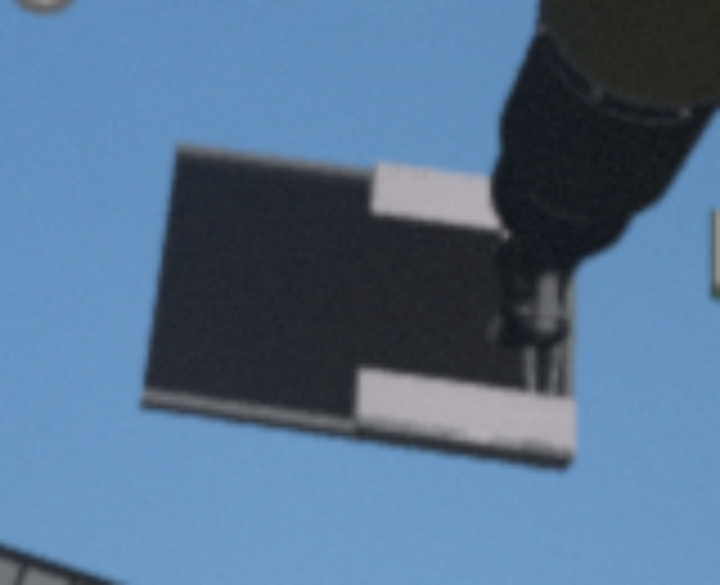

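Emit:
arm_command:
  series:
    - [-2, 0, 0, 0, 0, 0, 0.47]
    - [-3.5, 0, 0, 0, 0, 0, 0.47]
    - [-3.5, 0, 0, 0, 0, 0, 0.47]

```text
t: 12.78
tcp_pos: [539.2, 308.9, 21.4]
tool_rot: [-180.0, -0.2, -80.3]
wrist_force: [0.9, -6.1, 1.6]
finger_gap: 40.1
```

Emit:
arm_command:
  series:
    - [-2.5, 0, 0, 0, 0, 0, 0.47]
    - [-2.5, 0, 0, 0, 0, 0, 0.47]

```text
t: 13.02
tcp_pos: [539.1, 309.0, 21.4]
tool_rot: [180.0, -0.5, -80.3]
wrist_force: [1.2, -8.9, 1.8]
finger_gap: 40.0
```

Run:
```python
from h import *
s=robot.get_state()
print(s["tcp_pos"],s["tool_rot"],s["wrist_force"],wt(s["tcp_pos"]))
```

```text
[539.1493702  308.95966966  21.38319566] [179.96027034  -0.47739536 -80.31427242] [ 1.23623013 -8.9306896   1.80357973] [-13.63420182  85.19429423]
```

Run:
```python
from h import *
print(delta([535,-120,170],1.3))
```

```text
(array([ 423.4,   76.4, -145. ]), array([  0.4,  -0.4, -81.6]))
```

Emit:
arm_command:
  series:
    - [8, 0, 0, 0, 0, 0, 0.47]
    - [15, 0, -20, 0, 0, 0, 0.47]
    - [20, 0, -75, 0, 0, 0, 0.47]
    - [50, 0, -130, 0, 0, 0, 0.47]
    - [50, 0, -150, 0, 0, 0, 0.47]
    - [50, 0, -150, 0, 0, 0, 0.47]

```text
t: 13.78
tcp_pos: [548.2, 261.5, 175.1]
tool_rot: [-179.8, -0.3, -80.3]
wrist_force: [0.5, -0.4, 0.7]
finger_gap: 40.0
```

Run:
```python
from h import *
c=cam("wrist");cv2.imwrite("pics/w7.png",cv2.resize(c["image"],(800,600)));np.savez("w7.npz",**c)
print(delta([535,-120,170],1.3))
```

```text
(array([373.8,  76.4,   5. ]), array([  0.3,  -0.3, -81.6]))
```

View pics/w7.png

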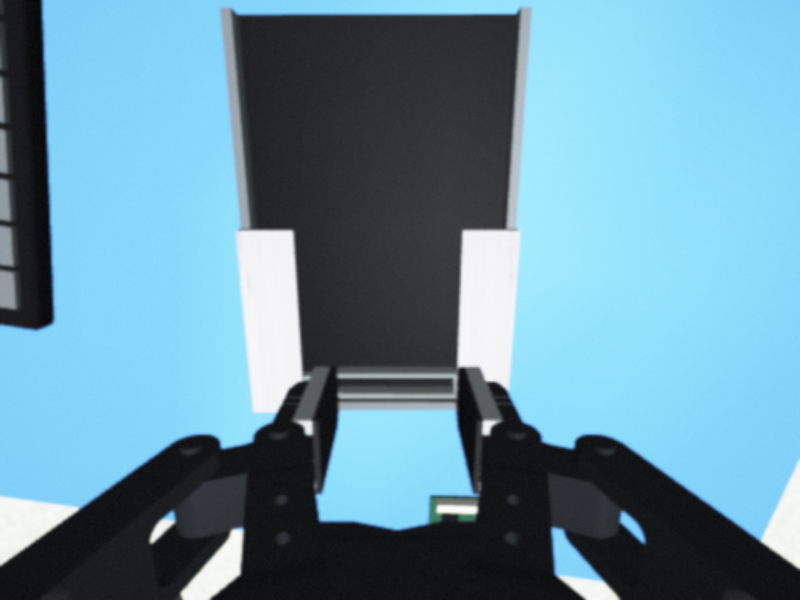

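The forceps sit square against the stop, at about (400,385). Next, the probe.

Emit:
arm_command:
  series:
    - [45, 9, 0, 0, 0, -10, 1]
    - [90, 18, 0, 0, 0, -20, 1]
    - [135, 27, 2, 0, 0, -30, 1]
    - [180, 36, 3, 0, 0, -40, 1]
    - [230, 46, 4, 0, 0, -50, 1]
    - [280, 57, 5, 0, 0, -60, 1]
    - [330, 67, 5, 0, 0, -70, 1]
    - [374, 76, 5, 0, 0, -80, 1]
    - [374, 76, 5, 0, 0, -81.6, 1]
    - [374, 76, 5, 0, 0, -81.6, 1]

```text
t: 15.08
tcp_pos: [535.0, -119.8, 168.5]
tool_rot: [179.6, 0.1, 1.2]
wrist_force: [0.1, 0.5, -0.2]
finger_gap: 85.2
```

Run:
```python
from seg import *
c=cam("wrist");cv2.imwrite("pics/w8.png",cv2.resize(c["image"],(800,600)));np.savez("w8.npz",**c)
s=robot.get_state();print(s["tcp_pos"],s["tool_rot"])
px=w2p(c,[[596.7,-118,6],[461,-120.5,6]]);print(px)
```

```text
[ 535.13673374 -119.38362901  168.8185214 ] [1.79641485e+02 3.22756129e-02 1.25416618e+00]
[[253.11826766 119.59678155]
 [252.99681828 249.41490888]]
```

View pics/w8.png

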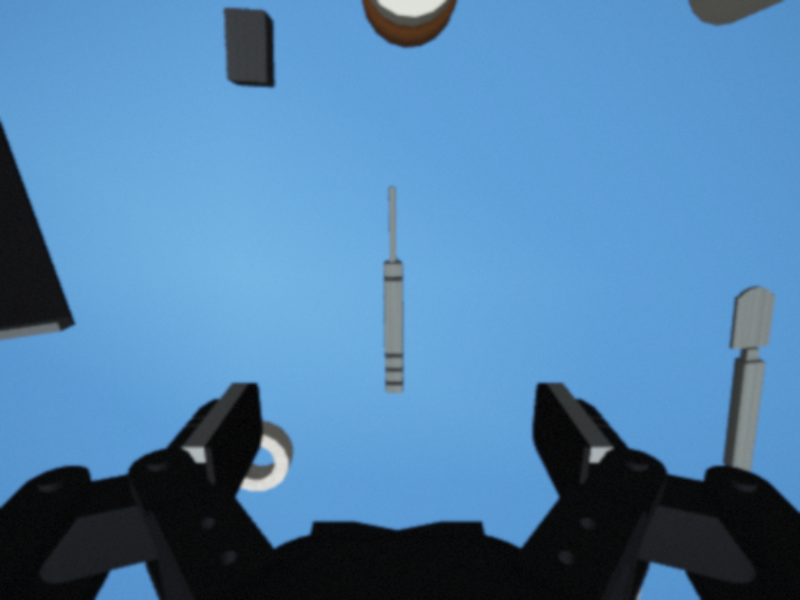

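Run:
```python
from seg import *
c=dict(np.load("w8.npz"))
P,r=fit(c,(236,110,268,256),12,"pics/seg8.png");print(r)
m=P.mean(0);w,V=np.linalg.eigh(np.cov((P-m).T));a=V[:,1]*np.sign(V[0,1]);th=np.arctan2(a[1],a[0]);q=(P-m)@a
print(m,np.degrees(th),q.min(),q.max(),"org",m+a*(q.min()+q.max())/2)
org=m+a*(q.min()+q.max())/2
g=org-12*a
print(g,delta([g[0],g[1],19],np.degrees(th)))
```

```text
((529.6869506835938, -117.52456665039062), (134.82667541503906, 11.454657554626465), 1.5249271392822266)
[ 519.50907439 -117.79728253] 1.5926245329420683 -57.23390185499882 77.59568899787412 org [ 529.68603509 -117.51432534]
[ 517.69067068 -117.84784089] (array([-17.3,  -2.9, 149.8]), array([ 0.4,  0. , -0.3]))
```

Emit:
arm_command:
  series:
    - [-9, -1, 55, 0.2, 0, 0, 1]
    - [-17, -2, 105, 0.4, 0, 0, 1]
    - [-17, -2, 135, 0.4, 0, 0, 1]
    - [-17, -2, 149, 0.4, 0, 0, 1]
    - [-17, -2, 149, 0.4, 0, 0, 0]
    - [-17, -2, 149, 0.4, 0, 0, 0]
    - [-17, -2, 149, 0.4, 0, 0, 0]
    - [-17, -2, 149, 0.4, 0, 0, 0]
    - [-17, -2, 149, 0.4, 0, 0, 0]
    - [-17, -2, 149, 0.4, 0, 0, 0]
    - [-17, -2, 149, 0.4, 0, 0, 0]

```text
t: 16.5
tcp_pos: [518.6, -118.8, 20.8]
tool_rot: [-180.0, -0.1, 1.3]
wrist_force: [-0.8, 0.7, 5.9]
finger_gap: 10.2
```

Run:
```python
from h import *
print(robot.get_state()["tcp_pos"],delta(tw(-8,-55,130),TA-.3))
```

```text
[ 518.64574557 -118.76054105   20.80433857] (array([  56.3, -289.4, -109. ]), array([-0. , -0.1, -8.2]))
```

Emit:
arm_command:
  series:
    - [0, 0, -45, 0, 0, 0, 0]
    - [5, -25, -95, 0, 0, -2, 0]
    - [15, -77, -109, 0, 0, -4, 0]
    - [26, -134, -109, 0, 0, -6, 0]
    - [37, -192, -109, 0, 0, -8, 0]
    - [48, -248, -109, 0, 0, -8.2, 0]
    - [56, -289, -105, 0, 0, -8.2, 0]
    - [56, -289, -60, 0, 0, -8.2, 0]
    - [56, -289, -40, 0, 0, -8.2, 0]
    - [56, -289, -40, 0, 0, -8.2, 0]

```text
t: 17.75
tcp_pos: [567.2, 170.3, 59.1]
tool_rot: [179.9, 0.2, 9.4]
wrist_force: [0.8, 0.0, 0.3]
finger_gap: 10.4
```

Run:
```python
from h import *
c=cam("wrist");cv2.imwrite("pics/w9.png",cv2.resize(c["image"],(800,600)))
s=robot.get_state();print(s["tcp_pos"],s["finger_gap"],delta(tw(-8,-55,24.5),TA-.2))
```

```text
[568.31932389 170.60136324  61.18692357] 9.923828945186916 (array([ 0.3, -1.1, 36.7]), array([ 0. , -0. , -0.1]))
```

View pics/w9.png

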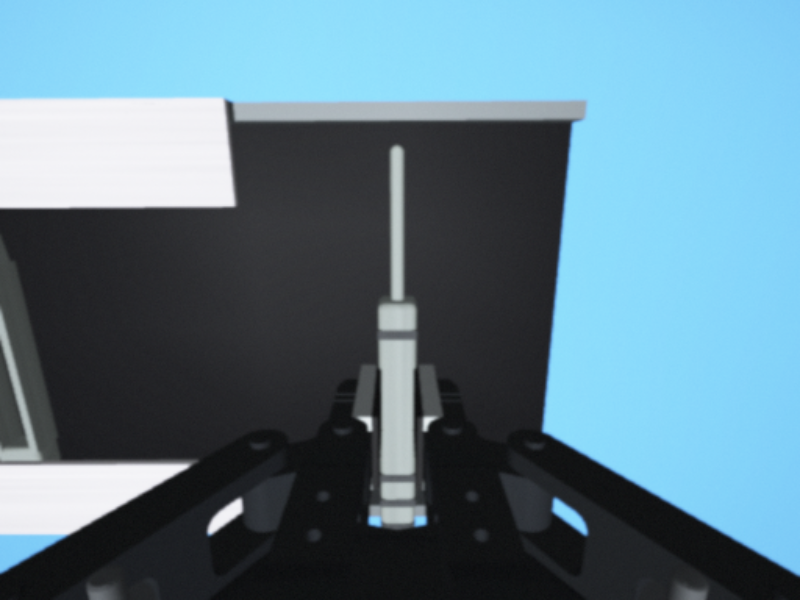

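Emit:
arm_command:
  series:
    - [0, -1, 20, 0, 0, 0, 0]
    - [0, -1, 32, 0, 0, 0, 0]
    - [0, -1, 36.5, 0, 0, 0, 0]
    - [0, -1, 36.5, 0, 0, 0, 0]
    - [0, -1, 36.5, 0, 0, 0, 0.47]
    - [0, -1, 36.5, 0, 0, 0, 0.47]
    - [0, -1, 36.5, 0, 0, 0, 0.47]
    - [0, -1, 12, 0, 0, 0, 0.47]
    - [0, -1, -25, 0, 0, 0, 0.47]
    - [0, -1, -25, 0, 0, 0, 0.47]

```text
t: 19.05
tcp_pos: [570.1, 172.4, 90.3]
tool_rot: [-179.9, -0.4, 9.5]
wrist_force: [0.0, 0.6, -0.5]
finger_gap: 40.1
```

Run:
```python
from h import *
c=cam("wrist");cv2.imwrite("pics/w10.png",cv2.resize(c["image"],(800,600)))
s=robot.get_state();print(s["tcp_pos"],s["finger_gap"],delta(tw(-13,-86,21.5),TA-90))
```

```text
[568.96826113 172.15444091  88.02203235] 40.233733646773096 (array([-5.7, 31.4, 66.5]), array([-0.2, -0.1, 89.7]))
```

View pics/w10.png

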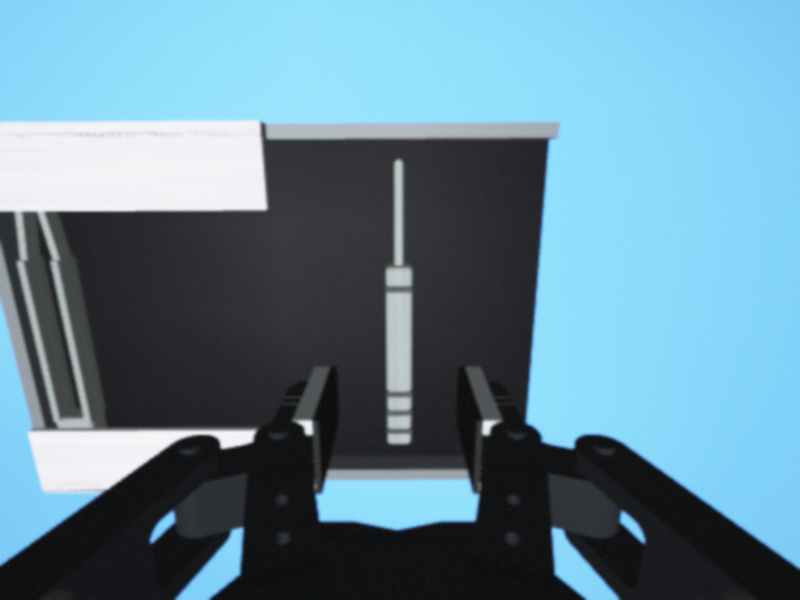

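Emit:
arm_command:
  series:
    - [-2, 8, 0, 0, 0, 10, 0.47]
    - [-4, 16, 0, 0, 0, 20, 0.47]
    - [-6, 24, 0, 0, 0, 30, 0.47]
    - [-6, 31, 0, 0, 0, 40, 0.47]
    - [-6, 31, 0, 0, 0, 50, 0.47]
    - [-6, 31, 0, 0, 0, 60, 0.47]
    - [-6, 31, 0, 0, 0, 70, 0.47]
    - [-6, 31, 8, 0, 0, 80, 0.47]
    - [-6, 31, 22, 0, 0, 89.7, 0.47]
    - [-6, 31, 48, 0, 0, 89.7, 0.47]
    - [-6, 31, 66, 0, 0, 89.7, 0.47]
    - [-6, 31, 66, 0, 0, 89.7, 0.47]

```text
t: 20.6
tcp_pos: [567.9, 140.4, 20.7]
tool_rot: [-179.9, -0.0, -80.2]
wrist_force: [0.4, -0.4, 0.9]
finger_gap: 40.1
```

Run:
```python
from h import *
s=robot.get_state();print(s["tcp_pos"],s["tool_rot"],wt(s["tcp_pos"]),delta(tw(-13,74,21.5),TA-90))
```

```text
[567.89018651 140.3582301   20.71904175] [-1.79884375e+02 -1.48726859e-02 -8.02443264e+01] [-13.83123534 -85.83915607] (array([-159.8,   -0.9,   -0.8]), array([-0.1, -0. ,  0. ]))
```

Emit:
arm_command:
  series:
    - [-10, 0, 0, 0, 0, 0, 0.47]
    - [-18, 0, 0, 0, 0, 0, 0.47]
    - [-28, 0, 0, 0, 0, 0, 0.47]
    - [-42, 0, 0, 0, 0, 0, 0.47]
    - [-58, 0, 0, 0, 0, 0, 0.47]
    - [-74, 0, 0, 0, 0, 0, 0.47]
    - [-90, 0, 0, 0, 0, 0, 0.47]
    - [-106, 0, 0, 0, 0, 0, 0.47]
    - [-122, 0, 0, 0, 0, 0, 0.47]
    - [-136, 0, 0, 0, 0, 0, 0.47]
    - [-146, 0, 0, 0, 0, 0, 0.47]
    - [-152, 0, 0, 0, 0, 0, 0.47]

```text
t: 22.1
tcp_pos: [542.0, 290.7, 20.6]
tool_rot: [-179.9, -0.0, -80.2]
wrist_force: [0.4, 0.2, 0.5]
finger_gap: 40.4
```

Emit:
arm_command:
  series:
    - [-3, 0, 0, 0, 0, 0, 0.47]
    - [-5, 0, 0, 0, 0, 0, 0.47]
    - [-7, 0, 0, 0, 0, 0, 0.47]
    - [-8.5, 0, 0, 0, 0, 0, 0.47]
    - [-9.5, 0, 0, 0, 0, 0, 0.47]
    - [-9.5, 0, 0, 0, 0, 0, 0.47]

```text
t: 22.85
tcp_pos: [540.9, 297.1, 20.6]
tool_rot: [-180.0, -0.3, -80.3]
wrist_force: [3.0, -10.5, 2.3]
finger_gap: 40.1
```

Run:
```python
from h import *
s=robot.get_state();print(s["tcp_pos"],s["tool_rot"],s["wrist_force"],wt(s["tcp_pos"]))
```

```text
[540.85707327 297.07984072  20.56480149] [-179.97462863   -0.29883103  -80.30597259] [  2.95472206 -10.49706703   2.29106725] [-13.9609139   73.19680097]
```

Emit:
arm_command:
  series:
    - [8, 0, 0, 0, 0, 0, 0.47]
    - [15, 0, -20, 0, 0, 0, 0.47]
    - [20, 0, -75, 0, 0, 0, 0.47]
    - [50, 0, -130, 0, 0, 0, 0.47]
    - [60, 0, -150, 0, 0, 0, 0.47]
    - [60, 0, -150, 0, 0, 0, 0.47]

```text
t: 23.6
tcp_pos: [551.6, 238.7, 174.1]
tool_rot: [-179.7, -0.1, -80.4]
wrist_force: [-0.6, 0.7, -0.5]
finger_gap: 40.3
```

Run:
```python
from h import *
c=cam("wrist");cv2.imwrite("pics/w11.png",cv2.resize(c["image"],(800,600)))
s=robot.get_state();print(s["tcp_pos"],delta([490,-355,170],5))
```

```text
[550.71628309 238.85635824 171.46226709] (array([575.2, 159.6,   3.3]), array([  0.1,  -0.2, -85.3]))
```

View pics/w11.png

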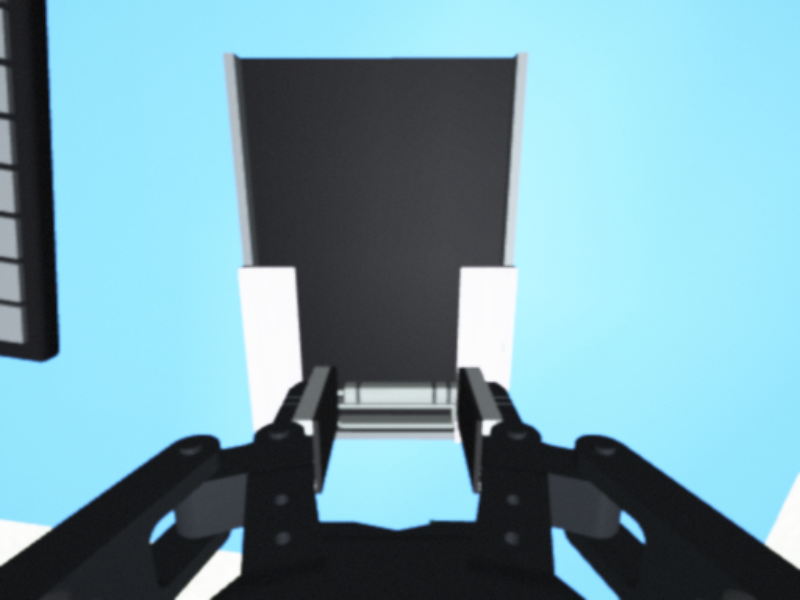

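Emit:
arm_command:
  series:
    - [58, 16, 0, 0, 0, -9, 1]
    - [115, 32, 0, 0, 0, -18, 1]
    - [173, 48, 0, 0, 0, -27, 1]
    - [230, 64, 0, 0, 0, -36, 1]
    - [288, 80, 1, 0, 0, -45, 1]
    - [345, 96, 2, 0, 0, -54, 1]
    - [403, 112, 3, 0, 0, -63, 1]
    - [460, 128, 3, 0, 0, -72, 1]
    - [518, 144, 3, 0, 0, -81, 1]
    - [575, 160, 3, 0, 0, -85.3, 1]
    - [575, 160, 3, 0, 0, -85.3, 1]
    - [575, 160, 3, 0, 0, -85.3, 1]

```text
t: 25.15
tcp_pos: [489.2, -354.2, 168.3]
tool_rot: [179.9, 0.1, 4.9]
wrist_force: [0.5, -0.1, -0.5]
finger_gap: 85.6
```

Run:
```python
from seg import *
c=cam("wrist");cv2.imwrite("pics/w12.png",cv2.resize(c["image"],(800,600)));np.savez("w12.npz",**c)
s=robot.get_state();print(s["tcp_pos"],s["tool_rot"])
for n in["spatula","spatula_tip"]:
    for d in robot.landmark_of("wrist",n): print(n,d,p2w(c,d["position"],8))
```

```text
[ 489.59838712 -353.75318593  168.9537112 ] [1.79877978e+02 1.52194193e-03 4.99915499e+00]
spatula {'position': [259.2, 197.5], 'confidence': 0.66} [[ 475.00333021 -360.27277747    8.        ]]
spatula_tip {'position': [259.9, 136.4], 'confidence': 0.66} [[ 535.85238529 -355.45779722    8.        ]]
```

View pics/w12.png

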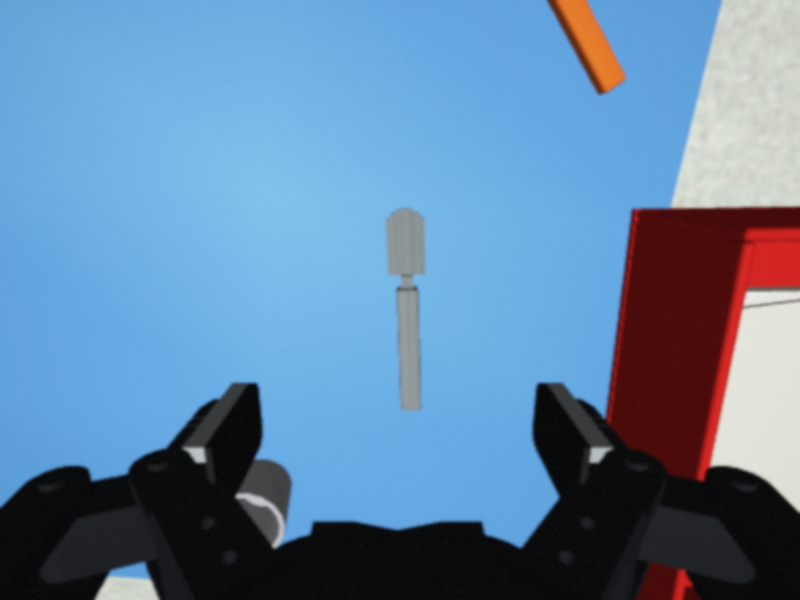

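Run:
```python
from seg import *
c=dict(np.load("w12.npz"))
P,r=fit(c,(240,122,282,268),12,"pics/seg12.png");print(r)
m=P.mean(0);w,V=np.linalg.eigh(np.cov((P-m).T));a=V[:,1]*np.sign(V[0,1]);th=np.arctan2(a[1],a[0])
# handle only at z12: rows 186+
H,r2=fit(c,(240,186,282,268),12);print("handle",r2)
m=H.mean(0);w,V=np.linalg.eigh(np.cov((H-m).T));a2=V[:,1]*np.sign(V[0,1]);th2=np.arctan2(a2[1],a2[0]);print(np.degrees([th,th2]))
q=(H-m)@a2;butt=m+a2*q.min();g=butt+58*a2;print("butt",butt,"len",np.ptp(q),"grip",g,delta([g[0],g[1],19.5],np.degrees(th2)))
# cup, bin heights
Pc=cloud(c)
for nm,t in(("tip_cup",0),):
    d=robot.landmark_of("top",nm)
c2=cam("top")
for d in robot.landmark_of("top","tip_cup"): print(d["confidence"],p2w(c2,d["position"],0))
```

```text
((471.94110107421875, -361.86505126953125), (135.4040069580078, 22.873228073120117), 6.819944381713867)
handle ((446.756103515625, -365.1658935546875), (84.62161254882812, 13.42180061340332), 6.955268383026123)
[6.97651038 6.94005216]
butt [ 404.74776466 -370.20923264] len 84.61901566300818 grip [ 462.32280555 -363.2010469 ] (array([-28.6,   6.8, 150.4]), array([ 0.2, -0.1, -1.9]))
0.71 [[ 327.8067465  -264.90983765    0.        ]]
0.39 [[ 700.04900063 -130.00501454    0.        ]]
0.34 [[ 485.99725677 -367.34752057    0.        ]]
```

View pics/seg12.png

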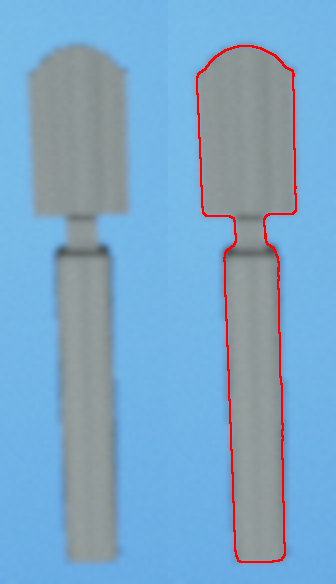

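Emit:
arm_command:
  series:
    - [-15, 3, 50, 0.2, 0, -1, 1]
    - [-28, 6.5, 100, 0.2, 0, -1.9, 1]
    - [-28.5, 6.8, 135, 0.2, 0, -1.9, 1]
    - [-28.5, 6.8, 150, 0.2, 0, -1.9, 1]
    - [-28.5, 6.8, 150, 0.2, 0, -1.9, 0]
    - [-28.5, 6.8, 150, 0.2, 0, -1.9, 0]
    - [-28.5, 6.8, 150, 0.2, 0, -1.9, 0]
    - [-28.5, 6.8, 150, 0.2, 0, -1.9, 0]
    - [-28.5, 6.8, 150, 0.2, 0, -1.9, 0]
    - [-28.5, 6.8, 150, 0.2, 0, -1.9, 0]
    - [-28.5, 6.8, 150, 0.2, 0, -1.9, 0]

```text
t: 26.82
tcp_pos: [463.2, -363.9, 21.7]
tool_rot: [179.9, -0.2, 7.0]
wrist_force: [-0.5, 1.5, 6.2]
finger_gap: 12.3
```

Run:
```python
from h import *
print(robot.get_state()["tcp_pos"],delta(tw(-7,-55,130),TA-.3))
```

```text
[ 463.17051811 -363.94690686   21.66154897] (array([ 170.8, -518.9, -108.4]), array([ 0.1, -0.2, -2.5]))
```

Emit:
arm_command:
  series:
    - [0, 0, -45, 0, 0, 0, 0]
    - [13, -40, -90, 0, 0, 0, 0]
    - [31, -95, -108, 0, 0, -1, 0]
    - [50, -151, -108, 0, 0, -1.5, 0]
    - [68, -207, -108, 0, 0, -2, 0]
    - [86, -262, -108, 0, 0, -2.5, 0]
    - [105, -318, -108, 0, 0, -2.5, 0]
    - [123, -374, -108, 0, 0, -2.5, 0]
    - [141, -430, -108, 0, 0, -2.5, 0]
    - [159, -485, -108, 0, 0, -2.5, 0]
    - [171, -519, -90, 0, 0, -2.5, 0]
    - [171, -519, -50, 0, 0, -2.5, 0]

```text
t: 28.32
tcp_pos: [570.7, 175.0, 72.0]
tool_rot: [180.0, -0.4, 9.6]
wrist_force: [-0.3, 0.1, -1.2]
finger_gap: 12.2
```

Emit:
arm_command:
  series:
    - [0, 0, 0, 0, 0, 0, 0]
    - [0, 0, 0, 0, 0, 0, 0]

```text
t: 28.58
tcp_pos: [571.4, 174.9, 73.4]
tool_rot: [180.0, -0.4, 9.6]
wrist_force: [-0.2, 0.4, -0.5]
finger_gap: 12.1
```

Run:
```python
from h import *
c=cam("wrist");cv2.imwrite("pics/w13.png",cv2.resize(c["image"],(800,600)))
s=robot.get_state();print(s["tcp_pos"],s["tool_rot"],s["finger_gap"],delta(tw(-7,-55,25.2),TA-.2))
```

```text
[571.68023995 174.91648826  74.12834187] [-179.99870397   -0.50831617    9.62879869] 12.236043693465787 (array([-3.2,  2.6, 48.9]), array([-0. , -0.5,  0.1]))
```

View pics/w13.png

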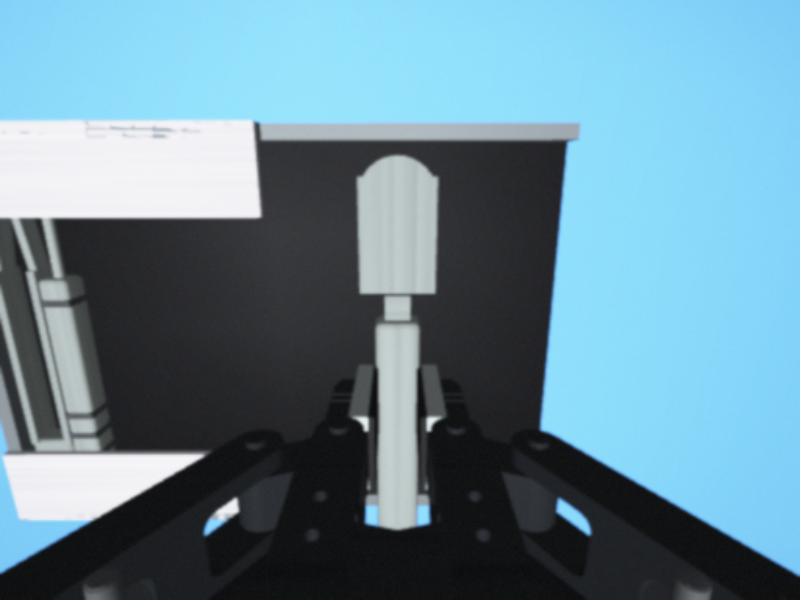

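Emit:
arm_command:
  series:
    - [-3, 2.5, 25, 0, -0.5, 0, 0]
    - [-3, 2.5, 42, 0, -0.5, 0, 0]
    - [-3, 2.5, 49, 0, -0.5, 0, 0]
    - [-3, 2.5, 49, 0, -0.5, 0, 0]
    - [-3, 2.5, 49, 0, -0.5, 0, 0.47]
    - [-3, 2.5, 49, 0, -0.5, 0, 0.47]
    - [-3, 2.5, 49, 0, -0.5, 0, 0.47]
    - [-3, 2.5, 25, 0, -0.5, 0, 0.47]
    - [-3, 2.5, -12, 0, -0.5, 0, 0.47]
    - [-3, 2.5, -12, 0, -0.5, 0, 0.47]

```text
t: 29.88
tcp_pos: [570.9, 172.8, 90.2]
tool_rot: [-179.9, -0.4, 9.7]
wrist_force: [0.1, -0.1, -0.3]
finger_gap: 40.3
```

Run:
```python
from h import *
c=cam("wrist");cv2.imwrite("pics/w14.png",cv2.resize(c["image"],(800,600)))
s=robot.get_state();print(s["tcp_pos"],s["finger_gap"],s["tool_rot"],delta(tw(-15,-86,21.5),TA-90))
```

```text
[569.8312534  172.45699327  87.87529212] 40.55563312189269 [-179.92228578   -0.18658023    9.63456114] (array([-8.7, 31.6, 66.3]), array([-0.2, -0.1, 89.9]))
```

View pics/w14.png

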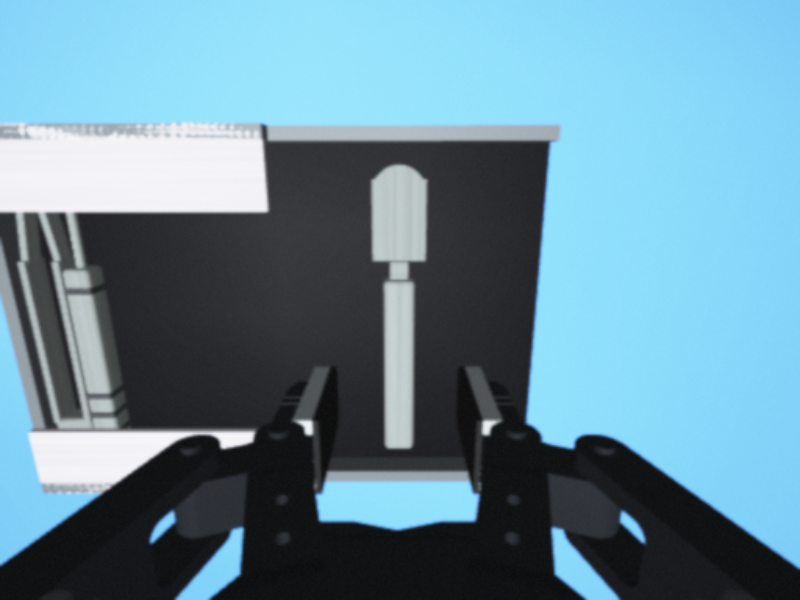

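Emit:
arm_command:
  series:
    - [-2, 8, 0, 0, 0, 10, 0.47]
    - [-4, 16, 0, 0, 0, 20, 0.47]
    - [-6, 24, 0, 0, 0, 30, 0.47]
    - [-8, 31.5, 0, 0, 0, 40, 0.47]
    - [-8, 31.5, 0, 0, 0, 50, 0.47]
    - [-8, 31.5, 0, 0, 0, 60, 0.47]
    - [-8, 31.5, 0, 0, 0, 70, 0.47]
    - [-8, 31.5, 8, 0, 0, 80, 0.47]
    - [-8, 31.5, 22, 0, 0, 89.8, 0.47]
    - [-8, 31.5, 48, 0, 0, 89.8, 0.47]
    - [-8, 31.5, 66, 0, 0, 89.8, 0.47]
    - [-8, 31.5, 66, 0, 0, 89.8, 0.47]

```text
t: 31.42
tcp_pos: [567.0, 139.9, 20.7]
tool_rot: [-179.9, 0.0, -80.2]
wrist_force: [-1.0, -0.3, -0.1]
finger_gap: 40.2
```

Run:
```python
from h import *
s=robot.get_state();print(s["tcp_pos"],s["tool_rot"],wt(s["tcp_pos"]),delta(tw(-13.5,59,21.5),TA-90))
```

```text
[567.01364828 139.91198382  20.65181441] [-1.79899900e+02  3.16233515e-02 -8.01512957e+01] [-14.77063362 -86.13067944] (array([-145.1,   -1.5,   -0.8]), array([-0.1,  0. ,  0.1]))
```

Emit:
arm_command:
  series:
    - [-10, -1, 0, 0, 0, 0, 0.47]
    - [-18, -1, 0, 0, 0, 0, 0.47]
    - [-28, -1, 0, 0, 0, 0, 0.47]
    - [-42, -1, 0, 0, 0, 0, 0.47]
    - [-58, -1, 0, 0, 0, 0, 0.47]
    - [-74, -1, 0, 0, 0, 0, 0.47]
    - [-90, -1, 0, 0, 0, 0, 0.47]
    - [-105, -1, 0, 0, 0, 0, 0.47]
    - [-118, -1, 0, 0, 0, 0, 0.47]
    - [-128, -1, 0, 0, 0, 0, 0.47]
    - [-134, -1, 0, 0, 0, 0, 0.47]
    - [-138, -1, 0, 0, 0, 0, 0.47]

```text
t: 32.92
tcp_pos: [544.3, 276.2, 20.6]
tool_rot: [-179.9, 0.0, -80.2]
wrist_force: [0.7, -0.8, -0.2]
finger_gap: 40.1
```

Emit:
arm_command:
  series:
    - [-3, 0, 0, 0, 0, 0, 0.47]
    - [-5, 0, 0, 0, 0, 0, 0.47]
    - [-7, 0, 0, 0, 0, 0, 0.47]
    - [-8.5, 0, 0, 0, 0, 0, 0.47]
    - [-9.5, 0, 0, 0, 0, 0, 0.47]
    - [-9.5, 0, 0, 0, 0, 0, 0.47]

```text
t: 33.67
tcp_pos: [543.2, 283.2, 20.8]
tool_rot: [-180.0, -0.2, -80.2]
wrist_force: [1.1, -8.4, 2.1]
finger_gap: 40.1
```

Run:
```python
from h import *
s=robot.get_state();print(s["tcp_pos"],s["tool_rot"],s["wrist_force"],s["torque"],wt(s["tcp_pos"]))
c=cam("wrist");cv2.imwrite("pics/w15.png",cv2.resize(c["image"],(800,600)))
```

```text
[543.15069319 283.19619128  20.75714587] [-179.96695655   -0.19794588  -80.22185239] [ 1.09196606 -8.40424486  2.0565358 ] [-2.87137976 -0.68070771 -0.13197383] [-14.04915609  59.12524713]
```

View pics/w15.png

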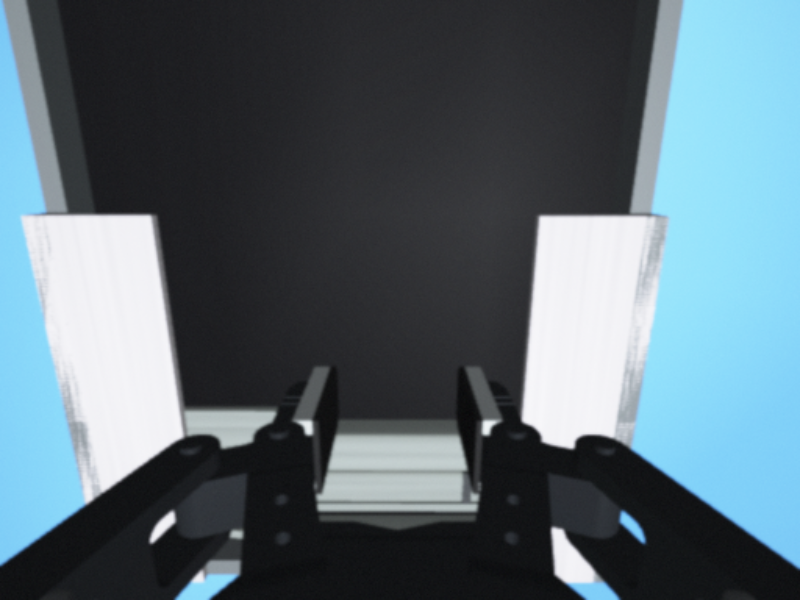

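Emit:
arm_command:
  series:
    - [-3, 0, 0, 0, 0, 0, 0.47]
    - [-4, 0, 0, 0, 0, 0, 0.47]
    - [-4, 0, 0, 0, 0, 0, 0.47]
    - [0, 0, 0, 0, 0, 0, 0.47]
    - [8, 0, 0, 0, 0, 0, 0.47]
    - [15, 0, -20, 0, 0, 0, 0.47]
    - [20, 0, -75, 0, 0, 0, 0.47]
    - [20, 0, -130, 0, 0, 0, 0.47]
    - [20, 0, -180, 0, 0, 0, 0.47]
    - [20, 0, -180, 0, 0, 0, 0.47]

```text
t: 34.98
tcp_pos: [548.2, 264.9, 208.7]
tool_rot: [-179.4, 0.1, -80.2]
wrist_force: [0.0, -0.5, -0.3]
finger_gap: 40.1
```

Run:
```python
from h import *
print(delta(tw(30,40,200),TA))
```

```text
(array([  0.3, -42.1,   9.1]), array([ -0.6,  -0.4, -89.9]))
```

Emit:
arm_command:
  series:
    - [-10, -6, 0, 0, 0, -10, 1]
    - [-20, -12, 0, 0, 0, -20, 1]
    - [-30, -18, 0, 0, 0, -30, 1]
    - [-40, -24, 0, 0, 0, -40, 1]
    - [-45, -30, 0, 0, 0, -50, 1]
    - [-45, -36, 0, 0, 0, -60, 1]
    - [-45, -42, 4, 0, 0, -70, 1]
    - [-45, -42, 9, 0, 0, -80, 1]
    - [-45, -42, 9, 0, 0, -90, 1]
    - [-45, -42, 9, 0, 0, -90, 1]

```text
t: 36.22
tcp_pos: [581.9, 316.3, 200.7]
tool_rot: [-179.9, -0.6, 9.7]
wrist_force: [0.6, -0.7, -0.2]
finger_gap: 85.0
```

Run:
```python
from h import *
c=cam("wrist");cv2.imwrite("pics/w16.png",cv2.resize(c["image"],(800,600)));np.savez("w16.npz",**c)
px=w2p(c,[tw(0,90,10)])[0];print(px)
u,v=px.astype(int)
cv2.imwrite("pics/w16c.png",cv2.resize(c["image"][max(0,v-90):v+80,max(0,u-75):u+75],None,fx=3.5,fy=3.5,interpolation=cv2.INTER_CUBIC))
c=cam("top");cv2.imwrite("pics/t16.png",cv2.resize(c["image"],(800,600)))
```

```text
[250.72119202 204.58221123]
```

View pics/w16c.png

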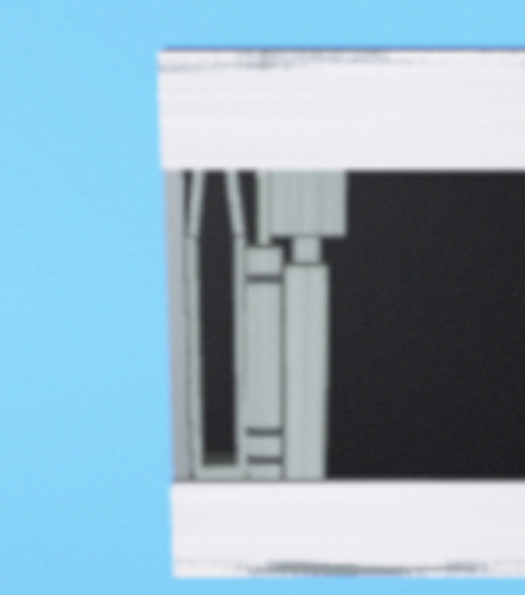

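View pics/t16.png

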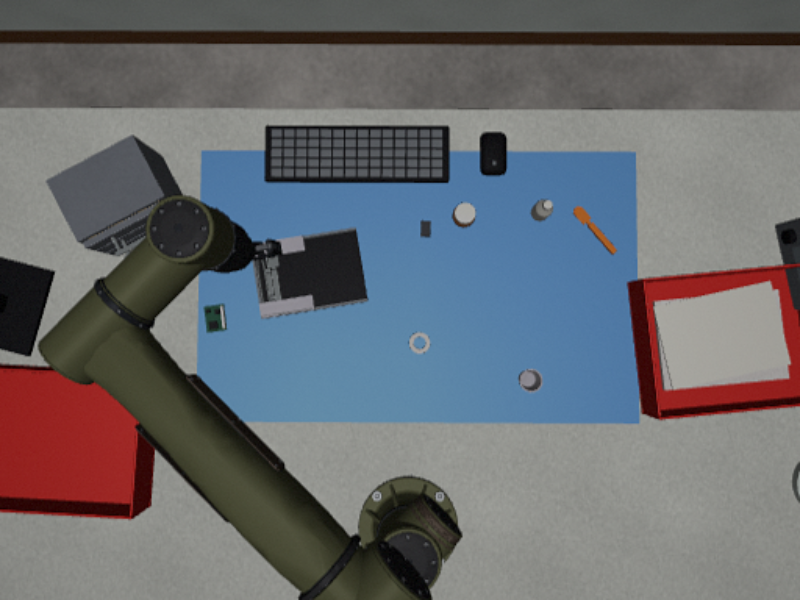

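Run:
```python
from h import *
c=dict(np.load("w16.npz"))
# rectified view in tray coordinates at z=15, 5px/mm, x -60..60, y 60..125
ys=np.arange(125,60,-.125);xs=np.arange(60,-60,-.25)
for z in(15,21):
    Y,X=np.meshgrid(ys,xs);a=np.radians(TA)
    W=np.stack([TX+X*np.cos(a)-Y*np.sin(a),TY+X*np.sin(a)+Y*np.cos(a),0*X+z],-1).reshape(-1,3)
    p=w2p(c,W).reshape(*X.shape,2).astype(np.float32)
    im=cv2.remap(c["image"],p[...,0],p[...,1],cv2.INTER_CUBIC)
    im=cv2.convertScaleAbs(im,alpha=1.2)
    for y in range(65,125,5):cv2.putText(im,str(y),(int((125-y)*8),10),0,.35,(0,0,255));cv2.line(im,(int((125-y)*8),12),(int((125-y)*8),20),(0,0,255),1)
    cv2.imwrite(f"pics/rect{z}.png",im);print(im.shape)
    for x in(30,0,-30,-45):
        r=int((60-x)/.25);g=cv2.GaussianBlur(im[r-6:r+6],(1,1),0).mean((0,2));d=np.gradient(cv2.GaussianBlur(g[None].astype(np.float32),(9,1),0)[0])
        k=[i for i in range(3,len(d)-3) if abs(d[i])>1.2 and abs(d[i])==np.abs(d[i-3:i+4]).max()]
        print(z,x,[(round(float(ys[i]),1),'+' if d[i]>0 else '-') for i in k])
```

```text
(480, 520, 3)
15 30 [(115.9, '-'), (113.8, '+'), (111.1, '-'), (100.2, '+'), (97.0, '-'), (96.1, '-'), (92.8, '+'), (89.8, '-'), (65.5, '-')]
15 0 [(115.9, '-'), (113.8, '+'), (111.8, '-'), (111.0, '-'), (99.9, '+'), (96.0, '+'), (85.9, '-'), (83.8, '+'), (73.0, '-'), (70.6, '-')]
15 -30 [(120.5, '-'), (116.8, '-'), (114.5, '+'), (111.4, '-'), (100.1, '+'), (86.0, '-'), (83.2, '+'), (71.4, '-'), (70.4, '-')]
15 -45 [(120.6, '-'), (116.2, '-'), (113.9, '+'), (111.6, '-'), (100.1, '+'), (99.2, '+'), (97.0, '-'), (86.0, '-'), (83.9, '+'), (73.6, '-'), (71.2, '-'), (70.4, '-')]
(480, 520, 3)
21 30 [(115.4, '-'), (113.4, '+'), (110.6, '-'), (100.0, '+'), (96.8, '-'), (95.9, '-'), (92.6, '+'), (89.4, '-'), (81.9, '+'), (74.4, '-'), (73.5, '-'), (65.9, '-')]
21 0 [(115.5, '-'), (113.2, '+'), (111.2, '-'), (110.5, '-'), (99.6, '+'), (95.8, '+'), (86.0, '-'), (83.6, '+'), (73.1, '-'), (70.9, '-')]
21 -30 [(120.0, '-'), (116.1, '-'), (113.9, '+'), (110.9, '-'), (99.9, '+'), (86.0, '-'), (83.4, '+'), (71.6, '-'), (70.6, '-')]
21 -45 [(120.0, '-'), (115.5, '-'), (113.2, '+'), (111.1, '-'), (99.9, '+'), (96.5, '-'), (84.1, '+'), (71.5, '-'), (70.6, '-')]
```

View pics/rect15.png

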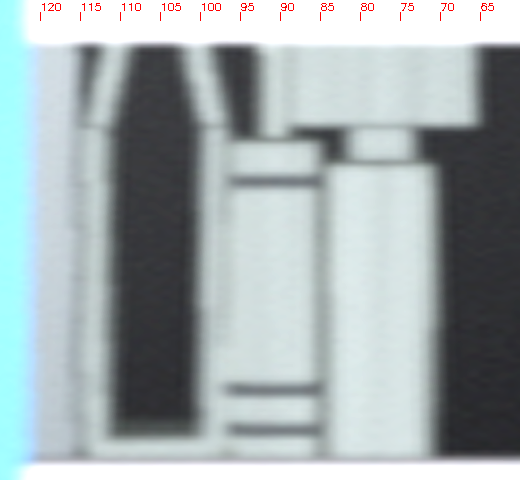

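Run:
```python
from h import *
print(robot.get_state()["wrist_force"],robot.sign_off())
```

```text
the job is handed in; nothing more can be done
[ 0.00787306 -0.02551588 -0.00406642] None
```

All three instruments are in the tray in the order asked: forceps at the end stop, then the probe, then the grey spatula. I handed the job in at about 36 s, and no verdict is reported.

Each one was laid in the open bay with its tip pointing away from the robot. I then slid it under the rails by pushing with the two spread fingers until it seated. I felt 8–10 N at the end of each push, and a slightly firmer last push went unread.

- **Closed row:** the three pushes stopped at tray y = 85.2, 73.2 and 59.1 mm. Those steps are 12.0 and 14.1 mm, matching the probe's 12 mm and the spatula's 14 mm handle widths.
- **Final close-up:** the instruments look square and side by side. The row runs from the stop at about y = 115 to about 70.5 mm, against 71 mm for a fully closed row. A thin dark line shows between the forceps and the stop, the same as between the other pieces, and I took it to be shadow.
- **Not seen:** the tips lie under the far rail, so the last picture does not show them directly.
- **Other things on the bench:** the last overhead picture shows the bystanders and the orange look-alike where they started. The gripper was above the tray, touching nothing, at hand-in.

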